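# Change over the soaking bath: shut its drain with the T-key and load the stones

## Task

Get the drained soaking bath ready for its next batch: lower the T-key through the sprung dust flap and down the key well, turn the square stem clockwise until the drain is fully shut, then draw the key out and stand it upright in its stand again. The rinsed loading cap in the basin goes out to dry, knob up and flat on the top of the drying plate (which is cold), and every porous stone on the plate goes into the bath, each flat on the basin floor and not on another; set the brittle stones down gently. Leave the wash bottle and the timer where they are.

Things in the scene. Friction and masses are not known exactly. Their poses are not given: they have to be found in the camera images.
- t_key: T-key, steel, loose, 0.35 kg: a 22 mm square tube, 178 mm long, with a round cross bar near its top. Origin: centre of the lower end; z up the tube, x along the cross bar, y across it. The lower end has a square socket, 14 mm wide, 32 mm deep, sides parallel to the key's x and y. Starts standing in the key stand, the bar within 0.8 rad of pointing straight away from the robot.
- key_grip (a point): Point in the key's tube 160 mm above its lower end, where the cross bar (12 mm thick, 127 mm long along x) goes through. Axes as the key's. Grip the tube here from above, over its two flat faces 22 mm apart along y, one finger on either side of the bar; grip firmly (30 N or more).
- key_stand: Fixed key stand: an 80 mm square foot, 8 mm thick, with an upright round tube on it, 36 mm inside, flared at its mouth, 84 mm high in all. Origin: centre of the underside, z up.
- stand_seat (a point): Centre of the inner floor of the stand's tube, 11 mm above the bench; the key's lower end rests here.
- bath: Fixed soaking bath; origin in the middle of its 280 mm length, on its underside; x along it, pointing away from the robot, z up. From x = -135 to 75 mm an open steel basin, 126 mm wide, 125 mm high, 202 x 118 mm inside, floor 85 mm above the bench, 4 mm walls 40 mm high. From x = 75 to 145 mm the valve column, 84 mm wide, 128 mm high, with the key well.
- basin_floor (a point): Centre of the basin's floor, on its surface; axes as the bath's. The floor reaches 101 mm to either side along x and 59 mm along y.
- plug_top (a point): Top of the round pop-up drain plug (33 mm across), 75 mm from the basin floor's centre towards the valve column. It stands 12 mm above the floor with the stem at 0, goes down as the stem is turned, and is flush with the floor when the drain is shut: stones may then lie over it.
- well_mouth (a point): Centre of the mouth of the key well, on the steel collar plate of the valve column, 128 mm above the bench. The well is 45 mm square, sides parallel to the bath's, and 112 mm deep; closed by the dust flap.
- stem_head (a point): Top of the valve stem in the middle of the well, 46 mm above the bench. A 12 mm square 24 mm high, with a 6 mm dome on top, rising from the well's floor. x and y lie along its square faces and turn with it. With the socket fully down the key's lower end is 30 mm below this point, on the well's floor; 15 mm or more below it is a good hold.
- drain_stem (a joint): Turn of the valve stem, rad, clockwise seen from above: 0 fully open (square parallel to the bath's sides), 1.571 fully shut, at a hard stop. Starts between 0.2 and 0.5. Turns stiffly (0.08 N m) and stays where it is left. The socket has about 0.2 rad of play on the square.
- dust_flap (a joint): Sprung dust flap in the mouth of the key well, rad: 0 shut (level, flush with the collar), up to 1.52 pushed down into the well. It is hinged on the side of the mouth next to the basin; 0.5 to 2 N on it opens it, and it springs shut when nothing holds it.
- drying_plate: Fixed drying plate (hotplate, cold): 232 (x) x 140 (y) mm, its flat top 85 mm above the bench inside a raised edge 5 mm high, 220 x 128 mm inside. Origin: centre of the underside, z up. The stones start on it in a row along its x, about 72 mm apart.
- stone_1: Porous stone, a loose flat disc 62 mm across, 9 mm thick, brownish, 0.1 kg. Origin: centre of its underside, z up. May be absent.
- stone_2: Porous stone, a loose flat disc 62 mm across, 8 mm thick, grey, 0.1 kg. Origin: centre of its underside, z up. May be absent.
- stone_3: Porous stone, a loose flat disc 50 mm across, 10 mm thick, grey, 0.1 kg. Origin: centre of its underside, z up. May be absent.
- loading_cap: Loading cap, steel, loose, 0.3 kg: a round foot 56 mm across and 15 mm high with a knob in the middle, 22 to 24 mm across, from 15 to 29 mm high. Origin: centre of the underside, z up. Pinch the knob from above. Starts on the basin floor; if three stones are on the drying plate, there is no room for it there until one has gone.
- wash_bottle: Bystander: plastic wash bottle with a bent tube, 62 mm across, 184 mm high, standing behind the bath. Origin: underside. Leave alone.
- frame_right (a point): Foot of the front face, in its middle, of the right oedometer (fixed machine, an obstacle), right of the bath. It reaches 185 mm to either side, 225 mm back, 220 mm high (275 mm in its middle), with posts to 660 mm some 105 mm behind the front. From its front a lever, 42 to 94 mm right of this point, 56 to 123 mm high, runs towards the robot. Carry things past it along the front of the bench.
- frame_left (a point): The same point of the left oedometer, a like machine to the left of the bath, with the same sizes and its own lever.
- timer: Bystander: small white timer, 60 x 60 x 18 mm, lying on the bench near its front edge. Origin: centre of the underside. Leave alone.
Mind the look-alikes: they are no part of the job. What is shaped like the loading_cap but orange is not meant.

How it is judged:
By the outcome, as a careful person would: the job done as asked, in the order asked, and still so for the second after the job is handed in, with the robot touching nothing.
Of stone_1, stone_2, stone_3 only 2 to 3 are there at a start; the rules pass over those that are not, and their reading is None.
At some moment in a run one of stone_1, stone_2, stone_3 may be knocked a few centimetres aside while the robot is not near it.
It also fails if it takes over 210 s, if anything falls off the work surface, if the arm or the gripper's body presses on something with over 40 N, if the wrist force passes 120 N, or if a joint passes its speed limit or range.

## Robot

A 6-joint arm with a two-finger parallel gripper is mounted at the origin on a cart in front of the work surface, level with it; the furniture and walls round the work are solid. World frame = base frame: x ahead of the robot, y to its left, z up, the work surface at z = 0. Lengths are in m, angles in rad, forces in N, time in s.
With the tool pointing down it reaches from about 0.35 to 0.85 m from the base axis. Payload 8.1 kg.
Tool frame: the origin (TCP) lies between the finger pads; the fingertips stand 11 mm ahead of it and the grasp point (between the pads) lies 8 mm behind it; z points along the fingers, y is the line along which they close (so a half turn about z gives the same grasp; the last joint's range is limited). The gripper opens to 93 mm and grips with 3 to 60 N. Pads are 15 mm wide; open, the fingers measure 128 mm over their backs; the gripper's body (75 mm by 188 mm) begins 65 mm behind the grasp point.
Start: joints at [1.225, 0.13, 1.488, -0, 1.523, -0.085], TCP at [0.155, 0.58, 0.198] pointing down, gripper open.
Joint ranges: [-2.96, 2.96], [-0.89, 2.26], [0.02, 2.5], [-1.34, 4.48], [0, 2.73], [-2.66, 2.66]. Speed limits (rad/s): [2.39, 2.39, 2.79, 3.14, 3.14, 3.14].

## Interface

Orientations are given as a unit quaternion [w, x, y, z].
In Python, from cell import bot gives the robot as it stands. The module is installed in compiled form; this text tells all that it offers. Calls block until the motion is done:
- bot.move_to(position, orientation): joint-space move of the TCP to a pose.
- bot.servo_line(position, rate=0.15, frame=None): straight line of the TCP; frame=None keeps the orientation; rate is the mean speed in m/s.
- bot.set_joints(angles): joint-space move.
- bot.let_go() and bot.clamp(squeeze=None): open the fingers fully, or close them until they stop; squeeze is the grip in N (None keeps the last).
- bot.pause(seconds).
- bot.inverse_kinematics(position, orientation): joint angles nearest the present ones, or None.
- bot.get_obs(): the state.
- bot.capture(name): name is "side" or "top"; returns the picture (480x640x3 uint8, blue, green, red); there is no depth.
- bot.camera_info(name): a dict with "vertical_fov" (degrees; the focal length in pixels is half the picture's height over the tangent of half this angle, whatever the lens; pixels are square), "cx", "cy" (the principal point, pixels), "position" and "attitude" of the camera in the world. Camera axes: x right, y up, looking along -z (the intrinsics and any distortion apply to the point x, -y, -z); pixel columns grow to the right and rows downward; lengths in m; the calibration is good to about 2 mm. A picture is of the moment at which its call begins. camera_info takes no time and is no camera call.
A pose or a line that the arm cannot do raises bot.Unreachable and nothing moves.
- bot.close_job(): hands the job in; it is judged then, once.
The state is a dict: "time_s": time; "joint_positions": joint angles; "joint_velocities": joint speeds; "joint_efforts": joint torques, N m; "tool_pos": TCP position; "tool_rot": TCP orientation; "contact_force": force on the tool from outside, world axes, zero at the start; "torque": the same for the moment, N m; "width": finger opening in m; "gripper_force": force on a finger pad.
Only numpy, scipy, OpenCV 4.12 (cv2) and the standard library are available. Lean on these libraries where they do the work, as an engineer would, in place of code of your own. Each camera call takes 0.05 s, during which the arm holds its last target. There are 200 camera calls.

## Working session

There is one attempt and no reset: what is moved stays moved. The work goes in short steps, each a Python script; the robot and the scene stay as the last script left them, time stands still between calls to the robot, and variables do not carry over. Pictures are saved under pics/ and viewed, at most 14 in all, crops included, and the job is handed in when it is done.

```bash
mkdir -p pics; cat > h.py <<'E'
import numpy as np, cv2
from cell import bot
from scipy.spatial.transform import Rotation as R
E
python3 - <<'E'
from h import *
for n in("side","top"):
    print(n,bot.camera_info(n)); cv2.imwrite(f"pics/{n}0.png",bot.capture(n))
o=bot.get_obs();print(o)
E
```

```text
side {'vertical_fov': 42.37487978763782, 'cx': 323.68479950897057, 'cy': 239.5018688757324, 'position': array([-0.52807894, -0.71285875,  1.05897189]), 'attitude': array([ 0.77346947,  0.4066786 , -0.22524238, -0.4308403 ])}
top {'vertical_fov': 44.059977282842176, 'cx': 325.70196196594895, 'cy': 237.97772298206905, 'position': array([ 0.39969066, -0.03385299,  1.53617891]), 'attitude': array([ 0.71510268,  0.04413949, -0.03953833, -0.69650312])}
{'time_s': 0.1, 'joint_positions': array([ 1.22457595e+00,  1.31105058e-01,  1.48915481e+00,  1.77097267e-05,
        1.52298750e+00, -8.54143581e-02]), 'joint_velocities': array([-0.00011225, -0.00097426, -0.00402536,  0.00176427,  0.00017788,
        0.00105305]), 'joint_efforts': array([ 1.50657550e-03, -5.61340392e+01, -4.93098092e+01,  7.70685752e-02,
        2.91302166e-02, -9.09764168e-06]), 'tool_pos': array([0.15451233, 0.57920697, 0.19698932]), 'tool_rot': array([-1.85813473e-04,  1.30034122e-01,  9.91509174e-01, -8.06265811e-04]), 'contact_force': array([ 0.11033349,  0.26764624, -0.13935688]), 'torque': array([ 0.03666956, -0.02310076,  0.02866607]), 'gripper_force': 0.0, 'width': 0.09288444007171617}
```

View pics/top0.png

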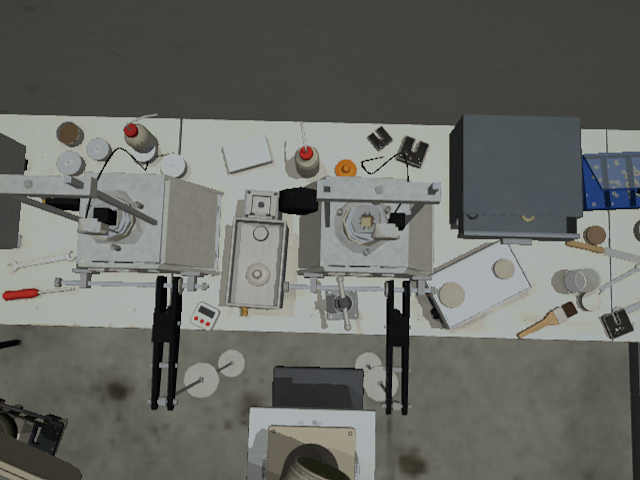

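View pics/side0.png

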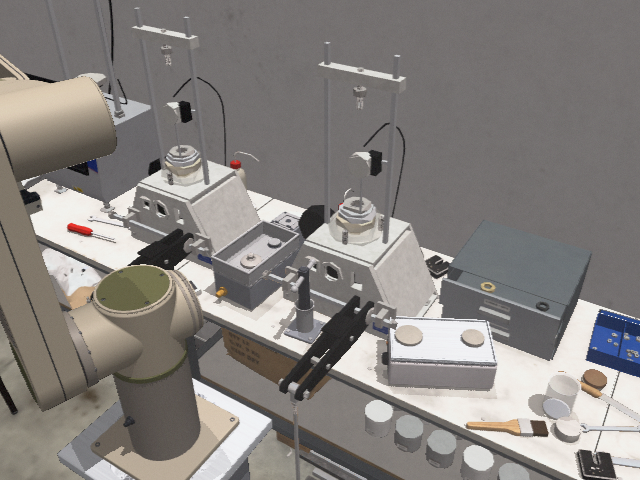

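Top view: bath around (257,255), cap at (257,273), plug (260,232), valve column (262,205), key and stand (343,300), two stones on the plate at (452,294) and (503,268), timer (205,315). Both levers reach toward the robot. I'll zoom in for measuring.

```bash
cat >> h.py <<'E'
def cam(n):
    c=bot.camera_info(n);q=c["attitude"];f=240/np.tan(np.radians(c["vertical_fov"])/2)
    return c["position"],R.from_quat([q[1],q[2],q[3],q[0]]).as_matrix(),f,c["cx"],c["cy"]
def proj(n,p):
    t,M,f,cx,cy=cam(n);v=(np.atleast_2d(p)-t)@M
    return np.c_[cx+f*v[:,0]/-v[:,2],cy-f*v[:,1]/-v[:,2]]
def back(n,uv,z):
    t,M,f,cx,cy=cam(n);uv=np.atleast_2d(uv).astype(float)
    d=np.c_[(uv[:,0]-cx)/f,-(uv[:,1]-cy)/f,-np.ones(len(uv))]@M.T
    return t+d*((z-t[2])/d[:,2])[:,None]
def crop(img,x0,y0,w,h,s,name):
    cv2.imwrite(name,cv2.resize(img[y0:y0+h,x0:x0+w],None,fx=s,fy=s,interpolation=cv2.INTER_CUBIC))
E
python3 - <<'E'
from h import *
im=cv2.imread("pics/top0.png")
crop(im,215,180,150,150,4,"pics/c1.png"); 
crop(im,410,230,130,110,6,"pics/c2.png")
for n,uv,z in(("key",(345,305),.171),("cap",(257,273),.114),("s1",(452,294),.094),("s2",(503,268),.094),("mouth",(262,205),.128),("basinNL",(230,303),.125),("basinNR",(281,307),.125)):
    print(n,back("top",uv,z).round(3))
E
```

```text
key [[ 0.409 -0.071  0.171]]
cap [[0.48  0.14  0.114]]
s1 [[ 0.443 -0.331  0.094]]
s2 [[ 0.509 -0.455  0.094]]
mouth [[0.643 0.133 0.128]]
basinNL [[0.407 0.2   0.125]]
basinNR [[0.4   0.079 0.125]]
```

View pics/c1.png

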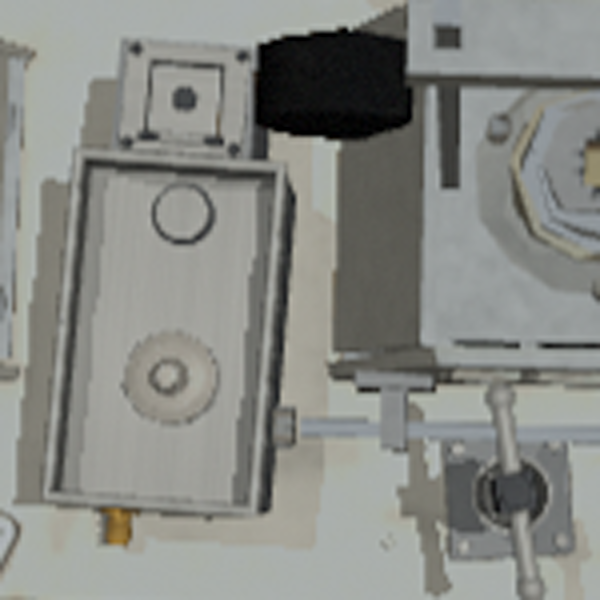

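View pics/c2.png

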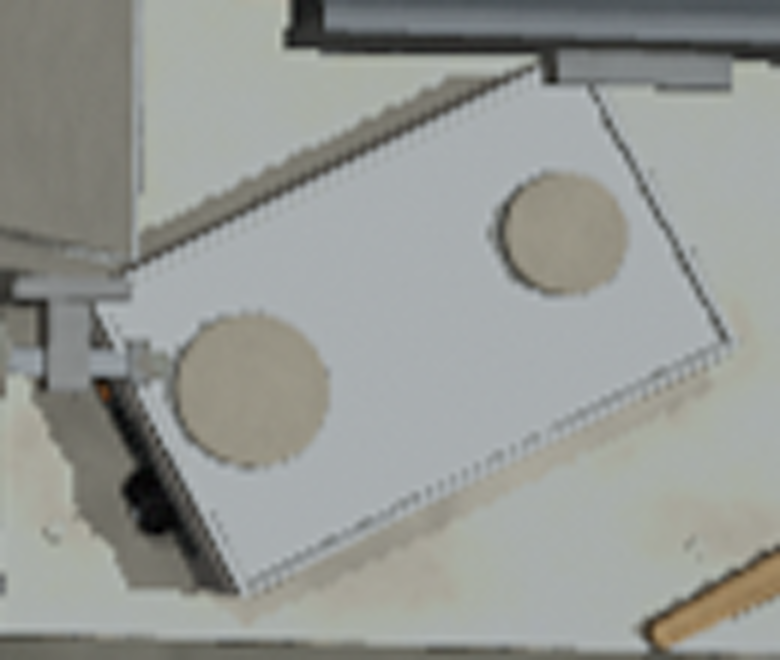

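c1 shows the bath with key bar ends at (500,392) and (530,590), the flap at (185,100), the cap knob at (168,376) and the plug at (184,213). c2 shows the plate with a large stone at (252,388) and a small one at (563,233), matching 62 and 50 mm. So there are two stones.

```bash
python3 - <<'E'
from h import *
def c1(*p): return (np.array(p)+.5)/4-.5+[215,180]
def c2(*p): return (np.array(p)+.5)/6-.5+[410,230]
b=lambda uv,z:back("top",uv,z)[:,:2]
P=lambda n,a:print(n,a.round(4).tolist())
P("bar ends",b(c1((500,392),(530,590)),.175)); P("key top",b(c1((514,490)),.189))
P("stand foot corners",b(c1((447,443),(570,443),(570,557),(447,557)),.008))
rim=b(c1((75,150),(290,163),(262,512),(47,502)),.125);P("rim",rim)
P("flap",b(c1((152,62),(222,66),(217,142),(147,138)),.128))
P("col",b(c1((122,38),(257,45)),.128))
P("plug",b(c1((184,213)),.095));P("cap",b(c1((168,376)),.114))
pl=b(c2((548,62),(735,345),(240,593)),.09);P("plate",pl); print(np.linalg.norm(np.diff(pl,axis=0),axis=1))
P("stones",b(c2((252,388),(563,233)),.094))
P("post",b(((325,190),(437,190)),.66)); P("drum",b(c1((255,45),(410,35),(410,130),(260,130)),.15))
# side check of same points
k=[[*b(c1((514,490)),.189)[0],.189],[*b(c1((184,213)),.095)[0],.095],[*b(c2((252,388)),.094)[0],.094],[*b(c1((168,376)),.114)[0],.114]]
im=cv2.imread("pics/side0.png")
for u,v in proj("side",k): cv2.circle(im,(int(round(u)),int(round(v))),1,(0,0,255),-1)
crop(im,200,180,200,180,4,"pics/s1.png"); print(proj("side",k))
E
```

```text
bar ends [[0.4708, -0.0572], [0.359, -0.0769]]
key top [[0.415, -0.0661]]
stand foot corners [[0.4459, -0.0268], [0.448, -0.1057], [0.3756, -0.1072], [0.3735, -0.0287]]
rim [[0.6122, 0.2012], [0.6076, 0.0715], [0.3989, 0.0809], [0.4014, 0.2083]]
flap [[0.6666, 0.1566], [0.6652, 0.1143], [0.6188, 0.1156], [0.6202, 0.1577]]
col [[0.6808, 0.1754], [0.6786, 0.0937]]
plug [[0.5794, 0.1376]]
cap [[0.4783, 0.141]]
plate [[0.578, -0.4516], [0.4647, -0.5261], [0.36, -0.3263]]
[0.13567768 0.22552562]
stones [[0.442, -0.3302], [0.5079, -0.4559]]
post [[0.5764, -0.0238], [0.5807, -0.1918]]
drum [[0.6742, 0.0929], [0.6827, 0.0009], [0.6255, -0.0007], [0.6232, 0.088]]
[[301.89445729 268.70655527]
 [273.62754635 241.28598551]
 [407.42201548 333.55502942]
 [249.52431277 253.74584951]]
```

View pics/s1.png

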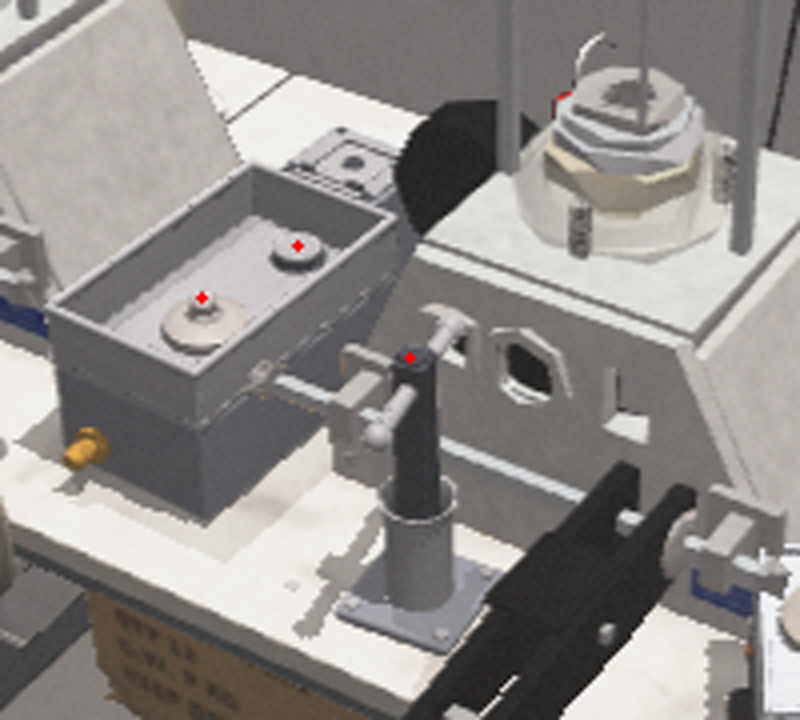

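Both cameras agree to about a pixel. Next I check the drum height beside the well, then fetch the key.

```bash
cat >> h.py <<'E'
def q(psi): return np.array([0,np.cos(psi/2),np.sin(psi/2),0])
def st(t=""):
    o=bot.get_obs();print(t,"t%.1f"%o["time_s"],"p",o["tool_pos"].round(4),"F",o["contact_force"].round(1),"M",o["torque"].round(2),"w%.4f g%.1f"%(o["width"],o["gripper_force"]),"j",o["joint_positions"].round(2));return o
KP=np.array([.4149,-.0668]);KY=.174+np.pi
BY=-.039;FC=np.array([.505,.1405]);WELL=np.array([.6435,.1355])
E
python3 - <<'E'
from h import *
for x in(.63,.65,.67):
  for y in(.02,.05,.08):
    for z in(.12,.16,.2): print((x,y,z),"side crop",((proj("side",(x,y,z))[0]-[200,180])*4).round(),"top crop",((proj("top",(x,y,z))[0]-[215,180])*4).round())
bot.move_to([.36,.15,.40],q(KY)); st()
bot.move_to([*KP,.30],q(KY)); st()
im=bot.capture("side");cv2.imwrite("pics/k1.png",im)
E
```

```text
(0.63, 0.02, 0.12) side crop [480. 230.] top crop [375. 128.]
(0.63, 0.02, 0.16) side crop [479. 181.] top crop [373. 117.]
(0.63, 0.02, 0.2) side crop [479. 129.] top crop [371. 106.]
(0.63, 0.05, 0.12) side crop [442. 217.] top crop [326. 127.]
(0.63, 0.05, 0.16) side crop [441. 168.] top crop [322. 116.]
(0.63, 0.05, 0.2) side crop [440. 117.] top crop [318. 104.]
(0.63, 0.08, 0.12) side crop [405. 204.] top crop [276. 126.]
(0.63, 0.08, 0.16) side crop [404. 155.] top crop [271. 115.]
(0.63, 0.08, 0.2) side crop [402. 104.] top crop [266. 103.]
(0.65, 0.02, 0.12) side crop [495. 216.] top crop [376.  96.]
(0.65, 0.02, 0.16) side crop [495. 167.] top crop [374.  84.]
(0.65, 0.02, 0.2) side crop [495. 116.] top crop [372.  71.]
(0.65, 0.05, 0.12) side crop [458. 203.] top crop [327.  94.]
(0.65, 0.05, 0.16) side crop [457. 154.] top crop [323.  82.]
(0.65, 0.05, 0.2) side crop [457. 103.] top crop [319.  70.]
(0.65, 0.08, 0.12) side crop [421. 190.] top crop [277.  93.]
(0.65, 0.08, 0.16) side crop [420. 141.] top crop [272.  81.]
(0.65, 0.08, 0.2) side crop [419.  91.] top crop [267.  69.]
(0.67, 0.02, 0.12) side crop [511. 202.] top crop [377.  63.]
(0.67, 0.02, 0.16) side crop [511. 153.] top crop [375.  50.]
(0.67, 0.02, 0.2) side crop [511. 102.] top crop [373.  37.]
(0.67, 0.05, 0.12) side crop [474. 189.] top crop [328.  62.]
(0.67, 0.05, 0.16) side crop [473. 140.] top crop [324.  49.]
(0.67, 0.05, 0.2) side crop [473.  90.] top crop [321.  35.]
(0.67, 0.08, 0.12) side crop [437. 177.] top crop [279.  61.]
(0.67, 0.08, 0.16) side crop [436. 128.] top crop [274.  48.]
(0.67, 0.08, 0.2) side crop [435.  78.] top crop [268.  34.]
 t2.0 p [0.3599 0.1504 0.3996] F [-0.   0.   0.3] M [0.09 0.09 0.02] w0.0932 g0.0 j [ 0.26 -0.42  1.62  0.    1.94 -1.48]
 t2.9 p [ 0.4152 -0.066   0.3005] F [0.6 0.1 1.4] M [ 0.08 -0.05 -0.  ] w0.0930 g0.0 j [-0.28 -0.38  1.78  0.    1.75 -2.03]
```

```bash
python3 - <<'E'
from h import *
s=8
a=cv2.resize(cv2.imread("pics/side0.png")[185:255,270:360],None,fx=5,fy=5,interpolation=3)
b=cv2.resize(cv2.imread("pics/top0.png")[180:250,250:330],None,fx=5,fy=5,interpolation=3)
k=cv2.resize(cv2.imread("pics/k1.png")[130:360,200:400],None,fx=1.2,fy=1.2)
t=np.linspace(0,2*np.pi,60)
for im,n,o in((a,"side",(270,185)),(b,"top",(250,180))):
    for x,c in((.625,(0,0,255)),(.68,(0,255,0))):
        pts=np.c_[0*t+x,.044+.045*np.cos(t),.15+.045*np.sin(t)]
        cv2.polylines(im,[((proj(n,pts)-o)*5).round().astype(int)],True,c,1)
H=max(a.shape[0],k.shape[0]);pad=lambda i:cv2.copyMakeBorder(i,0,600-i.shape[0],0,0,0)
out=np.zeros((600,800,3),np.uint8); out[:350,:400]=b; out[:k.shape[0],410:410+k.shape[1]]=k; out[350:600,:400]=a[:250,:400]
cv2.imwrite("pics/d1.png",out)
E
```

```text
(no output)
```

View pics/d1.png

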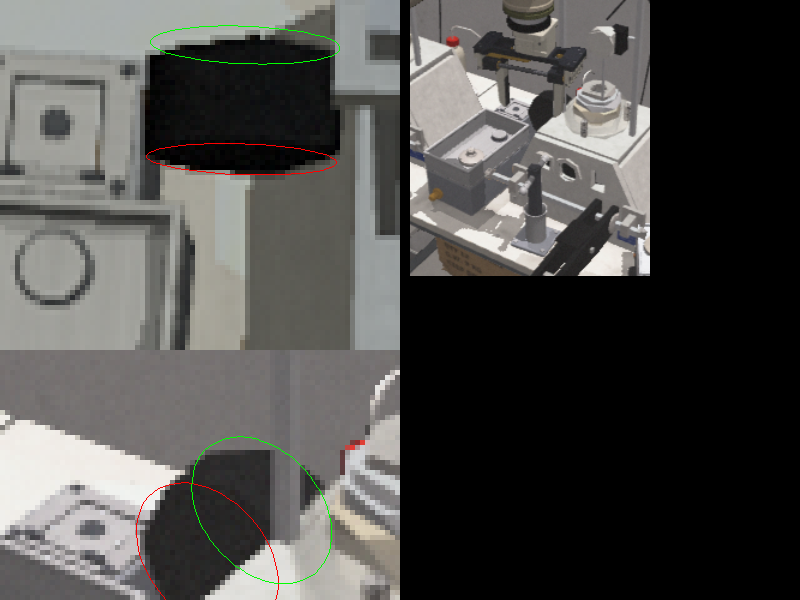

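Overlaying the black drum model (x 0.625–0.68, y 0–0.088, top about 0.19) fits it, and the inset shows the gripper squarely over the key. The bar would touch the drum if the key were turned while seated low. So I will hold about 16 mm deep and turn in two bites.

```bash
python3 - <<'E'
from h import *
bot.servo_line([*KP,.163],.12); st("at key")
bot.clamp(45); o=st("clamped"); 
bot.servo_line([*o["tool_pos"][:2],.335],.12); st("lifted")
bot.servo_line([.40,.136,.335],.2,frame=q(BY-.35+np.pi)); st()
bot.servo_line([*WELL,.335],.2); st("over well")
cv2.imwrite("pics/w1.png",np.vstack([cv2.resize(bot.capture("top")[160:310,200:360],(640,600))[:300],cv2.resize(bot.capture("side")[150:300,200:400],(640,480))[:300]]))
E
```

```text
at key t4.3 p [ 0.4155 -0.067   0.1639] F [ 0.3 -0.6  0.2] M [-0.    0.03 -0.02] w0.0927 g0.0 j [-0.28 -0.36  2.    0.    1.5  -2.03]
clamped t5.4 p [ 0.4149 -0.0668  0.163 ] F [ 1.  -0.2 -0.2] M [ 0.   -0.04  0.01] w0.0210 g45.0 j [-0.28 -0.36  2.01 -0.    1.5  -2.03]
lifted t7.0 p [ 0.4146 -0.0667  0.3341] F [ 0.1 -0.1 -3.9] M [0.03 0.03 0.03] w0.0211 g45.0 j [-0.28 -0.37  1.71 -0.    1.81 -2.03]
 t8.2 p [0.4    0.1356 0.3348] F [-0.3  0.1 -3.4] M [-0.    0.01 -0.03] w0.0210 g45.0 j [ 0.21 -0.37  1.7  -0.    1.81 -0.98]
over well t9.5 p [0.6432 0.1354 0.3351] F [ 0.1  0.  -4.2] M [-0.03  0.    0.02] w0.0215 g45.0 j [ 0.13  0.28  1.07  0.    1.79 -1.05]
```

View pics/w1.png

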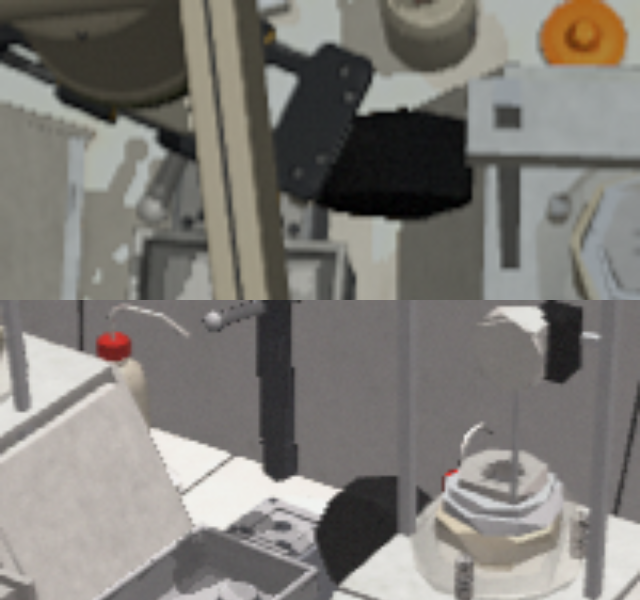

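The key hangs straight above the flap (top half: the arm covers the well; bottom half: tube tip directly over the collar). Lowering in steps while watching force.

```bash
cat >> h.py <<'E'
def down(xy,z0,z1,psi=None,lim=15,step=.006,base=None):
    z=z0;f0=bot.get_obs()["contact_force"]
    while z>z1+1e-6:
        z=max(z-step,z1); bot.servo_line([*xy,z],.06,frame=psi if psi is None else q(psi))
        f=bot.get_obs()["contact_force"]-f0
        if abs(f[2])>lim or np.hypot(f[0],f[1])>lim: st("STOP z=%.3f"%z); return z,False
    st("down"); return z,True
E
python3 - <<'E'
from h import *
bot.servo_line([*WELL,.285],.12)
z,ok=down(WELL,.285,.205,lim=12,step=.016); 
if ok: z,ok=down(WELL,.205,.182,lim=10,step=.004)
E
```

```text
down t12.3 p [0.643  0.1355 0.2041] F [ 1.5  1.  -3.5] M [ 0.02 -0.37  0.02] w0.0213 g45.0 j [ 0.13  0.28  1.3   0.    1.56 -1.05]
down t13.8 p [0.6433 0.1355 0.1816] F [ 0.7  1.7 -5.2] M [ 0.33 -0.39 -0.01] w0.0210 g45.0 j [ 0.13  0.29  1.33  0.    1.52 -1.05]
```

```bash
python3 - <<'E'
from h import *
p=[*WELL,.182]
for a in(-.5,-.65,-.8,-.92):
    bot.servo_line(p,.05,frame=q(BY+a+np.pi)); st("a%.2f"%a)
E
```

```text
a-0.50 t14.1 p [0.6435 0.1356 0.1819] F [ 1.3  1.9 -4.3] M [ 0.5  -0.5   0.09] w0.0207 g45.0 j [ 0.13  0.29  1.33  0.    1.52 -0.91]
a-0.65 t14.4 p [0.6436 0.1356 0.182 ] F [ 1.4  1.2 -4.7] M [ 0.59 -0.65  0.06] w0.0211 g45.1 j [ 0.13  0.29  1.33  0.    1.52 -0.76]
a-0.80 t14.7 p [0.6436 0.1355 0.182 ] F [ 2.4  2.2 -5.5] M [ 0.68 -0.75  0.05] w0.0213 g45.1 j [ 0.13  0.29  1.33  0.    1.52 -0.61]
a-0.92 t14.9 p [0.6436 0.1355 0.182 ] F [ 2.7  0.9 -5.3] M [ 0.57 -0.98  0.02] w0.0211 g45.1 j [ 0.13  0.29  1.33 -0.    1.52 -0.49]
```

```bash
python3 - <<'E'
from h import *
bot.servo_line([*WELL,.21],.08); st("up")
a=.74
bot.servo_line([*WELL,.21],.08,frame=q(BY+a+np.pi)); st("rot")
z,ok=down(WELL,.21,.182,lim=10,step=.004)
if ok:
  p=[*WELL,.182]
  for a in(.6,.4,.2,.1,0,-.05,-.1,-.14,-.17):
    bot.servo_line(p,.05,frame=q(BY+a+np.pi)); o=st("a%.2f"%a)
E
```

```text
up t15.4 p [0.644  0.1353 0.2115] F [ 1.1  0.3 -3.5] M [-0.07 -0.23 -0.  ] w0.0211 g45.0 j [ 0.13  0.28  1.29 -0.    1.57 -0.48]
rot t17.2 p [0.6434 0.1355 0.2097] F [ 1.8  0.2 -3.4] M [ 0.18 -0.31 -0.08] w0.0211 g45.0 j [ 0.13  0.28  1.29 -0.    1.57 -2.14]
down t19.0 p [0.6432 0.1354 0.1814] F [ 1.2 -0.8 -4.3] M [-0.1  -0.29 -0.02] w0.0212 g45.0 j [ 0.13  0.29  1.33 -0.    1.52 -2.14]
a0.60 t19.3 p [0.6434 0.1355 0.1817] F [ 1.2 -0.6 -5.4] M [-0.07 -0.21  0.02] w0.0212 g45.0 j [ 0.13  0.29  1.33  0.    1.52 -2.01]
a0.40 t19.6 p [0.6433 0.1356 0.1817] F [ 1.4 -0.1 -6.2] M [ 0.13 -0.18  0.02] w0.0213 g45.0 j [ 0.13  0.29  1.33  0.    1.52 -1.81]
a0.20 t20.0 p [0.6433 0.1356 0.1818] F [ 0.8  1.  -7. ] M [ 0.18 -0.16 -0.  ] w0.0210 g45.0 j [ 0.13  0.29  1.33  0.    1.52 -1.61]
a0.10 t20.2 p [0.6434 0.1356 0.1818] F [ 0.7  1.  -7.4] M [ 0.28 -0.15  0.11] w0.0208 g45.0 j [ 0.13  0.29  1.33  0.    1.52 -1.51]
a0.00 t20.5 p [0.6434 0.1356 0.1818] F [ 0.3  0.4 -7.7] M [ 0.36 -0.23  0.02] w0.0213 g45.0 j [ 0.13  0.29  1.33  0.    1.52 -1.41]
a-0.05 t20.7 p [0.6434 0.1356 0.1818] F [ 0.4  0.8 -8. ] M [ 0.46 -0.23  0.03] w0.0213 g45.0 j [ 0.13  0.29  1.33  0.    1.52 -1.36]
a-0.10 t21.0 p [0.6434 0.1355 0.1818] F [ 0.9  1.2 -8.2] M [ 0.42 -0.29  0.03] w0.0210 g45.0 j [ 0.13  0.29  1.33  0.    1.52 -1.31]
a-0.14 t21.2 p [0.6434 0.1355 0.1818] F [ 1.5  1.2 -8.6] M [ 0.52 -0.3   0.  ] w0.0208 g45.0 j [ 0.13  0.29  1.33  0.    1.52 -1.26]
a-0.17 t21.5 p [0.6434 0.1355 0.1819] F [ 1.4  1.5 -8.5] M [ 0.47 -0.3   0.06] w0.0210 g45.0 j [ 0.13  0.29  1.33  0.    1.52 -1.23]
```

Engaged again with torque carried. I keep turning until the stop shows in the moment.

```bash
python3 - <<'E'
from h import *
p=[*WELL,.182]
for a in np.arange(-.20,-.45,-.03):
    bot.servo_line(p,.05,frame=q(BY+a+np.pi)); bot.pause(.15); mz=np.mean([bot.get_obs()["torque"][2] for _ in range(1)]); j=bot.get_obs()["joint_efforts"][5]; print(round(a,2),round(mz,3),round(j,3))
    if abs(mz)>.4 or abs(j)>.5: break
st()
im=bot.capture("side");cv2.imwrite("pics/w2s.png",im);cv2.imwrite("pics/w2.png",np.vstack([cv2.resize(im[180:290,210:370],(800,550))]))
E
```

```text
-0.2 0.073 0.066
-0.23 0.104 0.073
-0.26 0.126 0.073
-0.29 0.094 0.112
-0.32 0.2 0.172
-0.35 0.247 0.239
-0.38 0.348 0.294
-0.41 0.321 0.316
-0.44 0.336 0.375
 t25.1 p [0.6436 0.1355 0.1821] F [ 1.9  1.5 -9.9] M [ 0.6  -0.49  0.34] w0.0211 g45.4 j [ 0.13  0.29  1.33 -0.    1.52 -0.96]
```

View pics/w2.png

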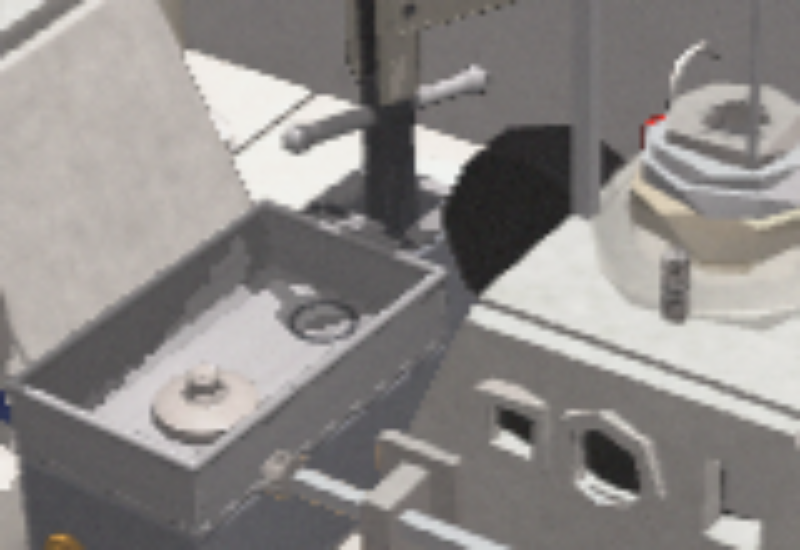

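The stop is reached (moment rose from 0.08 to 0.34) and the plug is flush at (322,320). Now unload the twist, draw the key out and return it to the stand.

```bash
python3 - <<'E'
from h import *
p=[*WELL,.182]
bot.servo_line(p,.05,frame=q(BY-.26+np.pi)); o=st("relaxed")
bot.servo_line([*WELL,.335],.1); st("out")
bot.servo_line([.40,.136,.335],.2); 
bot.servo_line([*KP,.335],.2,frame=q(KY)); st("over stand")
z,ok=down(KP,.335,.175,lim=12,step=.032)
if ok: z,ok=down(KP,.175,.1625,lim=10,step=.003)
cv2.imwrite("pics/b1.png",cv2.resize(bot.capture("side")[200:340,220:400],(720,560)))
E
```

```text
relaxed t25.5 p [0.6438 0.1354 0.1827] F [ 0.9  1.7 -7.3] M [ 0.52 -0.32  0.08] w0.0213 g45.0 j [ 0.13  0.29  1.33 -0.    1.52 -1.14]
out t27.2 p [0.6432 0.1355 0.334 ] F [ 0.4  0.5 -3.8] M [ 0.   -0.03  0.02] w0.0212 g45.0 j [ 0.13  0.28  1.07  0.    1.79 -1.14]
over stand t29.7 p [ 0.415  -0.0665  0.3349] F [-0.2  0.5 -3.5] M [ 0.05 -0.01 -0.02] w0.0212 g45.0 j [-0.28 -0.37  1.71  0.    1.81 -2.03]
down t33.1 p [ 0.4149 -0.0668  0.175 ] F [-0.5 -0.2 -3.5] M [0.06 0.04 0.02] w0.0213 g45.0 j [-0.28 -0.37  1.99 -0.    1.52 -2.03]
down t34.4 p [ 0.4152 -0.0669  0.163 ] F [-0.3 -0.8  1.3] M [ 0.01  0.07 -0.05] w0.0211 g45.0 j [-0.28 -0.36  2.01 -0.    1.5  -2.03]
```

View pics/b1.png

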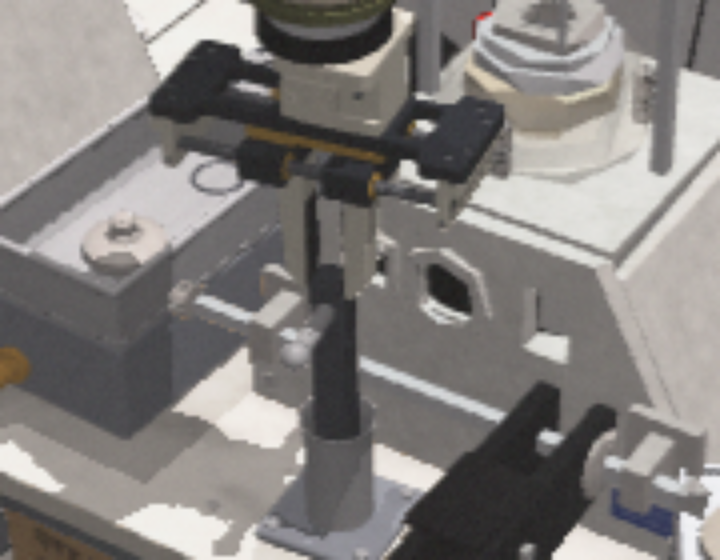

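Key stands in the stand again (its weight came off the wrist at z 0.163; tube is inside the sleeve). I release it and check heights of obstacles around the plate.

```bash
python3 - <<'E'
from h import *
bot.let_go(); st("rel"); bot.servo_line([*KP,.30],.15); st()
bot.move_to([.40,.10,.36],q(BY+np.pi/2)); st()
im=bot.capture("top");cv2.imwrite("pics/t2.png",im)
for n,uv in(("boxcorner",(462,232)),("rod end",(437.1,289.9)),("frameR edge",(432,262))):
    for z in(.08,.1,.12,.15,.18,.22,.26): w=back("top",uv,z)[0]; print(n,w.round(3),proj("side",w).round(1))
out=np.zeros((600,800,3),np.uint8)
out[:,:420]=cv2.resize(im[190:340,410:515],(420,600),interpolation=3)
out[:400,420:800]=cv2.resize(bot.capture("side")[215:395,375:546],(380,400),interpolation=3)
cv2.imwrite("pics/e1.png",out)
E
```

```text
rel t35.6 p [ 0.4149 -0.0668  0.1625] F [0.2 0.2 0.1] M [0.05 0.03 0.05] w0.0932 g0.0 j [-0.28 -0.36  2.01 -0.    1.5  -2.03]
 t36.7 p [ 0.4145 -0.0667  0.2989] F [ 0.1  0.  -0.8] M [ 0.07  0.02 -0.01] w0.0926 g0.0 j [-0.28 -0.38  1.78  0.    1.75 -2.03]
 t38.6 p [0.4    0.0998 0.3597] F [0.1 0.8 0.9] M [-0.09  0.13 -0.03] w0.0931 g0.0 j [ 0.12 -0.39  1.67 -0.    1.86  0.16]
boxcorner [ 0.596 -0.359  0.08 ] [[445.3 304.4]]
boxcorner [ 0.594 -0.354  0.1  ] [[444. 298.]]
boxcorner [ 0.591 -0.35   0.12 ] [[442.8 291.6]]
boxcorner [ 0.587 -0.343  0.15 ] [[440.8 281.7]]
boxcorner [ 0.583 -0.336  0.18 ] [[438.8 271.5]]
boxcorner [ 0.578 -0.327  0.22 ] [[436.  257.6]]
boxcorner [ 0.572 -0.318  0.26 ] [[433.2 243.3]]
rod end [ 0.452 -0.298  0.08 ] [[396.  330.3]]
rod end [ 0.451 -0.294  0.1  ] [[395.  323.4]]
rod end [ 0.451 -0.29   0.12 ] [[394.  316.4]]
rod end [ 0.45  -0.285  0.15 ] [[392.4 305.8]]
rod end [ 0.448 -0.28   0.18 ] [[390.8 294.9]]
rod end [ 0.447 -0.272  0.22 ] [[388.6 279.9]]
rod end [ 0.446 -0.265  0.26 ] [[386.4 264.5]]
frameR edge [ 0.52  -0.285  0.08 ] [[403.9 311.6]]
frameR edge [ 0.518 -0.281  0.1  ] [[402.9 305.1]]
frameR edge [ 0.517 -0.278  0.12 ] [[401.8 298.5]]
frameR edge [ 0.514 -0.273  0.15 ] [[400.2 288.4]]
frameR edge [ 0.512 -0.268  0.18 ] [[398.6 278. ]]
frameR edge [ 0.509 -0.261  0.22 ] [[396.4 263.8]]
frameR edge [ 0.505 -0.254  0.26 ] [[394.1 249.2]]
```

View pics/e1.png

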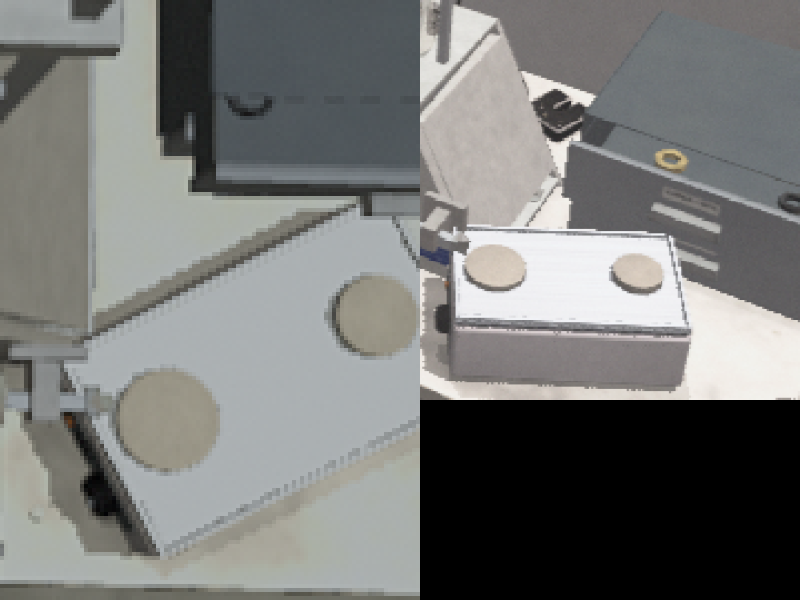

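The rod end is at z≈0.10 close beside stone 1 (at px (437,290)), so I'll lift that stone with a sideways shift. The box top is about 0.155 and the machine side slopes away. Now the cap.

```bash
cat >> h.py <<'E'
PSI_B=BY+np.pi/2; N=np.array([.886,.464]); U=np.array([.464,-.886]); PSI_P=np.radians(27.6)+np.pi/2
E
python3 - <<'E'
from h import *
cap=np.array([.4783,.141]); cp=np.array([.476,-.396])
bot.move_to([*cap,.25],q(PSI_B)); bot.servo_line([*cap,.14],.15)
z,ok=down(cap,.14,.1128,lim=10,step=.007)
assert ok
bot.clamp(25); o=st("clamp"); assert o["width"]>.018
bot.servo_line([*cap,.30],.12); st("lift")
bot.servo_line([.40,.14,.30],.25); bot.servo_line([.40,-.30,.30],.25); bot.servo_line([*cp,.30],.2,frame=q(PSI_P)); st("over plate")
cv2.imwrite("pics/t3.png",bot.capture("top"))
z,ok=down(cp,.30,.125,lim=10,step=.06)
if ok: z,ok=down(cp,.125,.1128,lim=6,step=.002)
cv2.imwrite("pics/f1.png",cv2.resize(bot.capture("side")[215:395,345:585],(800,600),interpolation=3))
E
```

```text
down t41.2 p [0.4779 0.1409 0.1122] F [-0.2 -0.2 -0.8] M [-0.05  0.    0.03] w0.0931 g0.0 j [ 0.18 -0.09  1.87 -0.    1.36  0.22]
clamp t42.7 p [0.4783 0.141  0.1128] F [-0.5  0.1 -0.5] M [-0.11  0.08  0.03] w0.0002 g0.0 j [ 0.18 -0.09  1.87  0.    1.36  0.22]Traceback (most recent call last):
  File "<stdin>", line 6, in <module>
AssertionError
```

```bash
python3 - <<'E'
from h import *
a=bot.capture("side"); bot.servo_line([.4783,.141,.25],.15); bot.move_to([.40,.0,.36],q(PSI_B)); st()
b=bot.capture("top");cv2.imwrite("pics/t4.png",b)
out=np.zeros((600,800,3),np.uint8)
out[:,:400]=cv2.resize(a[190:310,200:280],(400,600),interpolation=3)
out[:,400:]=cv2.resize(b[200:320,220:300],(400,600),interpolation=3)
cv2.imwrite("pics/g1.png",out)
E
```

```text
t44.6 p [4.001e-01 4.000e-04 3.587e-01] F [ 0.4 -0.2  0.3] M [-0.07  0.08  0.02] w0.0005 g0.0 j [-0.13 -0.42  1.7   0.    1.87 -0.09]
```

View pics/g1.png

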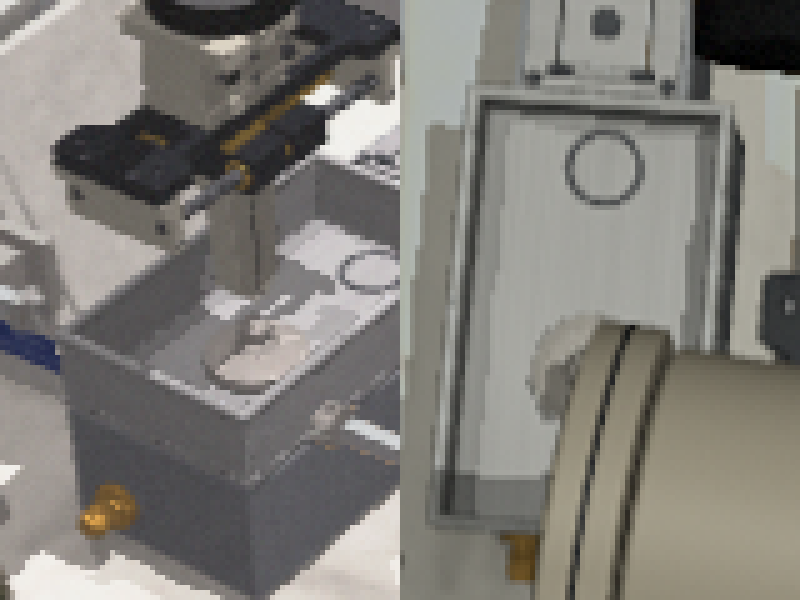

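```bash
python3 - <<'E'
from h import *
for p in((.415,-.067,.152),(.415,-.067,.171)): print("b1",(proj("side",p)[0]-[220,200])*4)
for p in((.478,.141,.102),(.478,.141,.122),(.49,.141,.102),(.478,.141,.114)): print("g1",(proj("side",p)[0]-[200,190])*5)
bot.let_go(); bot.move_to([.38,-.25,.36],q(PSI_P)); st()
b=bot.capture("top");a=bot.capture("side");cv2.imwrite("pics/t5.png",b);cv2.imwrite("pics/s5.png",a)
out=np.zeros((600,800,3),np.uint8)
out[:,:400]=cv2.resize(a[215:290,225:275],(400,600),interpolation=3)
out[:,400:]=cv2.resize(b[235:310,230:280],(400,600),interpolation=3)
cv2.imwrite("pics/g2.png",out)
E
```

```text
b1 [330.14072519 325.48388602]
b1 [329.44395206 299.91279744]
g1 [248.89863026 337.67876424]
g1 [246.21005446 306.59003988]
g1 [262.84918649 326.17399037]
g1 [247.29003268 319.07811823]
 t47.1 p [ 0.3802 -0.2495  0.36  ] F [0.2 0.  0.8] M [-0.06  0.09  0.04] w0.0931 g0.0 j [-0.69 -0.27  1.58  0.    1.83 -1.17]
```

View pics/g2.png

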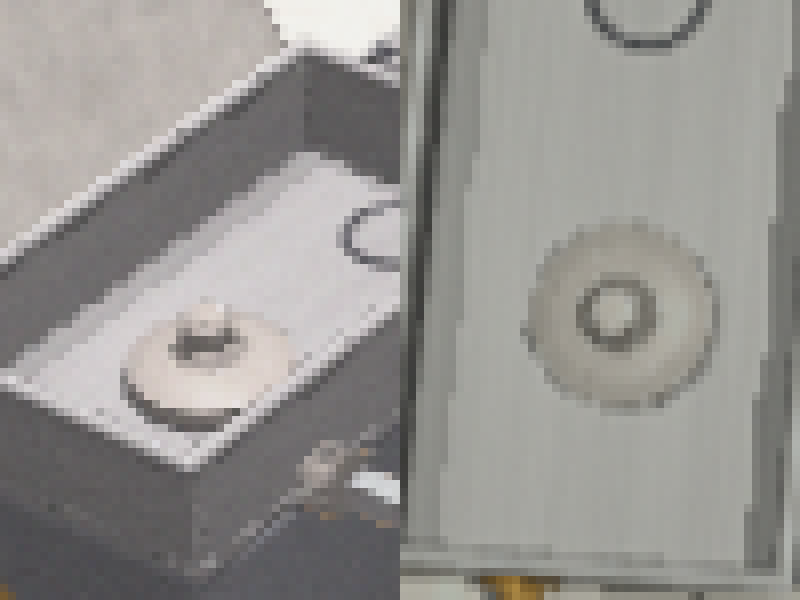

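The cap has not moved (knob at crop (617,312), same pixel as before), but the gripper closed on nothing. I probe the basin floor with closed fingers to learn the real fingertip offset.

```bash
python3 - <<'E'
from h import *
P=np.array([.535,.139])
bot.servo_line([.40,.0,.36],.3,frame=q(PSI_B)); bot.move_to([*P,.25],q(PSI_B)); bot.clamp(20); bot.servo_line([*P,.15],.15)
z,ok=down(P,.15,.092,lim=4,step=.003)
bot.servo_line([*P,.16],.1)
E
```

```text
down t56.5 p [0.535 0.139 0.092] F [-0.2  0.8  0.7] M [-0.04  0.08 -0.  ] w0.0005 g0.0 j [0.16 0.08 1.74 0.   1.32 0.2 ]
```

```bash
python3 - <<'E'
from h import *
P=np.array([.535,.139])
bot.servo_line([*P,.094],.1)
z,ok=down(P,.094,.060,lim=3,step=.002)
bot.servo_line([*P,.16],.1)
E
```

```text
STOP z=0.064 t61.9 p [0.5354 0.1391 0.0646] F [-1.2  0.3  4.1] M [-0.13  0.35 -0.03] w0.0008 g2.4 j [0.16 0.11 1.76 0.   1.27 0.2 ]
```

Real contact comes at TCP 0.065, so the fingertips are about 20 mm above the reported TCP, matching what the pictures showed. I use that offset now.

```bash
cat >> h.py <<'E'
TIP=.020  # tip z = TCP z + TIP
E
python3 - <<'E'
from h import *
cap=np.array([.4783,.141]); cp=np.array([.476,-.396])
bot.let_go(); bot.servo_line([*cap,.16],.15)
bot.servo_line([*cap,.11],.12)
z,ok=down(cap,.11,.0825,lim=5,step=.004)
bot.clamp(25); o=st("clamp")
if o["width"]>.018:
  bot.servo_line([*cap,.27],.12); st("lift")
  bot.servo_line([.40,.14,.27],.25); bot.servo_line([.40,-.30,.27],.25); bot.servo_line([*cp,.27],.2,frame=q(PSI_P)); st("over plate")
  b=bot.capture("top");cv2.imwrite("pics/t6.png",b)
  print(abs(b[225:320,415:535].astype(int)-cv2.imread("pics/t5.png")[225:320,415:535]).mean())
E
```

```text
down t67.3 p [0.4781 0.1409 0.0822] F [-0.6 -0.  -0.3] M [-0.03  0.05  0.04] w0.0929 g0.0 j [ 0.18 -0.06  1.9  -0.    1.3   0.22]
clamp t68.5 p [0.4784 0.141  0.0825] F [ 1.2  0.1 -1. ] M [-0.11 -0.15  0.01] w0.0184 g23.8 j [ 0.18 -0.06  1.9  -0.    1.3   0.22]
lift t70.2 p [0.4779 0.1409 0.2691] F [ 0.2  0.5 -2.9] M [-0.09  0.08  0.01] w0.0182 g23.5 j [ 0.18 -0.16  1.65  0.    1.66  0.22]
over plate t73.3 p [ 0.4759 -0.3952  0.2699] F [-0.4  0.2 -2.7] M [-0.06  0.06  0.01] w0.0179 g23.5 j [-0.78  0.16  1.32  0.    1.66 -1.26]
41.409678362573096
```

```bash
python3 - <<'E'
from h import *
a=bot.capture("side"); b=cv2.imread("pics/t6.png")
o=np.zeros((600,800,3),np.uint8)
o[:,:500]=cv2.resize(a[200:380,370:520],(500,600),interpolation=3); o[:300,500:]=cv2.resize(b[220:340,410:530],(300,300),interpolation=3)
cv2.imwrite("pics/x1.png",o)
print(proj("side",(.476,-.396,.27)),bot.get_obs()["width"])
E
```

```text
[[449.57322887 273.07237262]] 0.01786728049627439
```

View pics/x1.png

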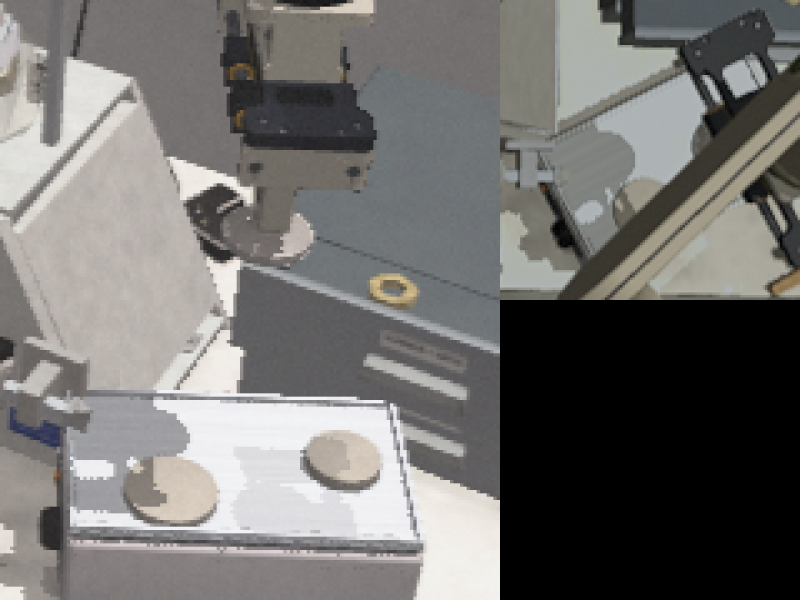

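The cap hangs level. Stone 1 has been knocked: side pixel now (421,347) against (408,335); the small one is unmoved at (473,338). Recompute before placing.

```bash
python3 - <<'E'
from h import *
s=back("side",[(421.3,346.8),(472.9,337.7),(408.2,334.5),(473,337.8)],.094)[:,:2];print(s.round(4))
C=np.array([.472,-.394])
print(((s-C)@np.c_[U,N]).round(4))
E
```

```text
[[ 0.4199 -0.3742]
 [ 0.5066 -0.4602]
 [ 0.4402 -0.333 ]
 [ 0.5064 -0.4605]]
[[-0.0417 -0.0369]
 [ 0.0747 -0.    ]
 [-0.0688  0.0001]
 [ 0.0749 -0.0003]]
```

```bash
python3 - <<'E'
from h import *
C=np.array([.472,-.394]); cp=C+.023*N
bot.servo_line([*cp,.20],.15)
z,ok=down(cp,.20,.095,lim=6,step=.035)
if ok: z,ok=down(cp,.095,.0818,lim=2.5,step=.0015)
bot.let_go(); st("released")
bot.servo_line([*cp,.24],.12)
bot.move_to([.40,-.15,.36],q(PSI_P)); 
b=bot.capture("top");a=bot.capture("side");cv2.imwrite("pics/t7.png",b);cv2.imwrite("pics/s7.png",a)
# stones: brownish blobs on whitish plate, top view
for n,im in(("top",b),("side",a)):
    hsv=cv2.cvtColor(im,cv2.COLOR_BGR2HSV); x0,y0,x1,y1=(425,240,535,330) if n=="top" else (390,310,510,370)
    s=im.astype(int); m=((s[...,2]-s[...,0])>12).astype(np.uint8); mm=np.zeros_like(m); mm[y0:y1,x0:x1]=m[y0:y1,x0:x1]
    k,l,st_,c=cv2.connectedComponentsWithStats(mm)
    for i in range(1,k):
        if st_[i,4]>60: print(n,c[i].round(1),st_[i],back(n,c[i],.094)[0].round(4))
E
```

```text
down t76.2 p [ 0.4924 -0.3834  0.0951] F [-0.2 -0.4 -2.5] M [-0.03  0.05  0.02] w0.0181 g23.5 j [-0.74  0.26  1.53 -0.    1.35 -1.23]
STOP z=0.082 t78.5 p [ 0.4925 -0.3834  0.0825] F [-1.9  1.9  2.4] M [ 0.3   0.46 -0.05] w0.0178 g24.4 j [-0.74  0.27  1.54  0.    1.33 -1.23]
released t79.8 p [ 0.4924 -0.3833  0.0818] F [ 0.4 -0.  -0.1] M [-0.09  0.02 -0.01] w0.0930 g0.0 j [-0.74  0.27  1.54 -0.    1.33 -1.23]
top [503.6 268.4] [494 259  20  20 316] [ 0.5079 -0.4564  0.094 ]
top [473.3 275.2] [463 265  21  21 232] [ 0.4896 -0.3827  0.094 ]
top [454.  308.3] [ 425  277  103   53 2397] [ 0.4084 -0.3361  0.094 ]
side [438.4 329.3] [427 322  24  16 219] [ 0.4915 -0.3839  0.094 ]
side [472.8 336.6] [462 329  22  17 276] [ 0.5099 -0.4587  0.094 ]
side [421.  346.5] [407 337  28  21 445] [ 0.4203 -0.3732  0.094 ]
```

```bash
cat >> h.py <<'E'
EX=np.array([np.cos(BY),np.sin(BY)]);EY=np.array([-EX[1],EX[0]])
def place(xy):
    bot.servo_line([.40,-.30,.26],.25); bot.servo_line([.40,.12,.26],.3,frame=q(PSI_B)); bot.servo_line([*xy,.24],.25)
    bot.servo_line([*xy,.085],.1)
    f0=bot.get_obs()["contact_force"][2]; z=.085
    while z>.066:
        z-=.0012 if z<.073 else .004; bot.servo_line([*xy,z],.02)
        if bot.get_obs()["contact_force"][2]-f0>1.8: break
    st("placed"); bot.let_go(); bot.servo_line([*xy,.20],.1); st("up")
E
python3 - <<'E'
from h import *
b=cv2.imread("pics/t7.png"); g=cv2.resize(cv2.cvtColor(b,cv2.COLOR_BGR2GRAY)[240:335,425:535],None,fx=4,fy=4,interpolation=3)
c=cv2.HoughCircles(cv2.GaussianBlur(g,(0,0),2),cv2.HOUGH_GRADIENT,1,40,param1=60,param2=18,minRadius=38,maxRadius=56)
for x,y,r in c[0]: print(r,back("top",((x+.5)/4-.5+425,(y+.5)/4-.5+240),.094)[0].round(4))
s1=np.array([.422,-.3705]); t=s1+.004*U
bot.move_to([*t,.24],q(.482)); bot.servo_line([*t,.11],.15)
z,ok=down(t,.11,.0675,lim=4,step=.006); print(ok)
E
```

```text
55.4 [ 0.5073 -0.4628  0.094 ]
down t86.5 p [ 0.4239 -0.3741  0.0676] F [0.3 0.7 0.1] M [-0.05  0.16 -0.03] w0.0934 g0.0 j [-0.81  0.14  1.72 -0.    1.28  0.28]
True
```

```bash
python3 - <<'E'
from h import *
bot.clamp(15); o=st("clamp")
if .055<o["width"]<.066:
    p=o["tool_pos"]; bot.servo_line([*p[:2],.10],.06); o=st("lift")
    if o["width"]>.055:
        bot.servo_line([*p[:2],.26],.15); st("hi"); place(FC-.030*EX-.024*EY)
E
```

```text
clamp t87.2 p [ 0.4238 -0.374   0.0675] F [-0.5  1.4  1.2] M [0.18 0.28 0.  ] w0.0610 g15.0 j [-0.81  0.14  1.72  0.    1.28  0.28]
lift t87.8 p [ 0.4238 -0.374   0.1001] F [ 0.8  0.7 -0.8] M [-0.01  0.14 -0.02] w0.0615 g15.0 j [-0.81  0.1   1.7  -0.    1.34  0.28]
hi t89.1 p [ 0.4234 -0.3735  0.2586] F [ 1.   0.7 -0.9] M [-0.01  0.11  0.03] w0.0613 g15.0 j [-0.81  0.02  1.5   0.    1.63  0.28]
placed t95.1 p [0.4743 0.1177 0.0673] F [-1.8  0.   4.7] M [-0.12  0.63  0.09] w0.0613 g15.0 j [ 0.14 -0.07  1.94 -0.    1.27  0.18]
up t97.3 p [0.4736 0.1176 0.1991] F [-0.4 -0.  -0.8] M [-0.07  0.11  0.03] w0.0930 g0.0 j [ 0.14 -0.18  1.79  0.    1.53  0.18]
```

```bash
python3 - <<'E'
from h import *
b=bot.capture("top"); s=b.astype(int); m=np.zeros(s.shape[:2],np.uint8); m[245:295,480:525]=((s[...,2]-s[...,0])>12)[245:295,480:525]
k,l,S,c=cv2.connectedComponentsWithStats(m); i=1+np.argmax(S[1:,4]); p=back("top",c[i],.095)[0][:2]; print(S[i],p)
if S[i,4]<400 and np.linalg.norm(p-[.508,-.457])<.01:
    t=p+.008*np.array([.49,.872]); psi=np.radians(150.7)
    bot.servo_line([.40,.12,.27],.2); bot.servo_line([.40,-.30,.27],.3); bot.servo_line([*t,.24],.2,frame=q(psi)); bot.servo_line([*t,.11],.15)
    z,ok=down(t,.11,.069,lim=4,step=.005)
    bot.clamp(15); o=st("clamp")
    if ok and .042<o["width"]<.055:
        p=o["tool_pos"]; bot.servo_line([*p[:2],.10],.06); o=st("lift")
        if o["width"]>.042: bot.servo_line([*p[:2],.26],.15); place(FC+.030*EX+.026*EY)
E
```

```text
[494 259  20  20 314] [ 0.50773848 -0.4560121 ]
down t104.1 p [ 0.5117 -0.449   0.069 ] F [-0.  -1.6  0.1] M [-0.05 -0.    0.  ] w0.0930 g0.0 j [-0.8   0.43  1.37  0.    1.34 -1.85]
clamp t104.9 p [ 0.5116 -0.4491  0.0691] F [-0.7 -0.9  0.2] M [-0.2   0.1  -0.01] w0.0491 g15.0 j [-0.8   0.43  1.37 -0.    1.34 -1.85]
lift t105.5 p [ 0.5117 -0.4492  0.1002] F [-0.  -0.4 -1.1] M [-0.    0.04 -0.04] w0.0494 g15.0 j [-0.8   0.4   1.35  0.    1.39 -1.86]
placed t113.6 p [0.536  0.1654 0.0685] F [-3.2 -1.6  5.2] M [-0.16  0.71  0.03] w0.0495 g15.0 j [0.21 0.13 1.74 0.   1.28 0.25]
up t115.9 p [0.5355 0.1652 0.199 ] F [-0.2  0.5 -0.2] M [-0.08  0.12  0.01] w0.0934 g0.0 j [ 0.21  0.02  1.6  -0.    1.52  0.25]
```

Both are placed. I back off and take a last look at everything.

```bash
python3 - <<'E'
from h import *
bot.servo_line([.40,.16,.30],.25); bot.move_to([.36,.35,.36],q(PSI_B+.8)); st()
a=bot.capture("side");b=bot.capture("top")
o=np.zeros((600,800,3),np.uint8)
o[:300,:]=cv2.resize(b[180:330,190:540],(800,300+0),interpolation=3)
o[300:,:400]=cv2.resize(a[200:350,200:400],(400,300),interpolation=3); o[300:,400:]=cv2.resize(a[270:400,370:543],(400,300),interpolation=3)
cv2.imwrite("pics/z1.png",o)
E
```

```text
t117.6 p [0.3604 0.3492 0.3586] F [ 0.7 -0.2 -0.3] M [-0.09  0.03  0.02] w0.0928 g0.0 j [ 0.67 -0.14  1.47 -0.    1.82 -0.09]
```

View pics/z1.png

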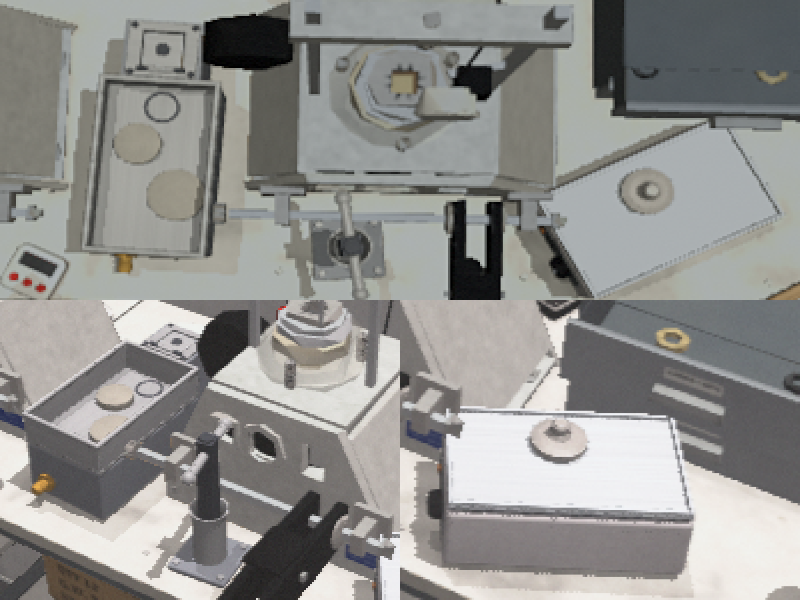

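The final picture shows both stones flat and apart in the basin at (137,143) and (175,195), and the plug flush. The flap is shut, the key stands upright at (350,243), and the cap lies knob up on the plate at (647,190).

```bash
python3 -c "
from h import *
print(bot.close_job())"
```

```text
the job is handed in; nothing more can be done
None
```

The job is handed in at about 118 s of the 210 s allowed: drain turned to its stop with the plug flush, key upright in its stand, cap knob up on the drying plate, and both stones flat and apart on the basin floor (only two were there; one had been knocked aside and was found again). No verdict was returned.

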